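# Build a carton column in the packing jig

## Robot

A 6-joint arm with a two-finger parallel gripper is mounted at the origin on a cart in front of the work surface, level with it; the furniture and walls round the work are solid. World frame = base frame: x ahead of the robot, y to its left, z up, the work surface at z = 0. Lengths are in m, angles in rad, forces in N, time in s.
With the tool pointing down it reaches from about 0.275 to 1 m from the base axis. Payload 8.4 kg.
Tool frame: the origin (TCP) lies midway between the tips of the shut fingers; the grasp point (between the pads) lies 19 mm behind it; z points along the fingers, y is the line along which they close (so a half turn about z gives the same grasp; the last joint's range is limited). The gripper opens to 85 mm and grips with 20 to 120 N. Pads are 22 mm wide; open, the fingers measure 114 mm over their backs; the gripper's body (76 mm by 85 mm) begins 54 mm behind the grasp point. The pads swing forward as they close: fully open they stand 13 mm farther back than shut.
Start: joints at [1.23, 0.353, 1.633, -0, 1.155, -0.002], TCP at [0.208, 0.589, 0.198] pointing down, gripper open.
Joint ranges: [-2.63, 2.63], [-0.92, 2.1], [0.06, 2.66], [-1.3, 4.44], [0, 2.69], [-3.02, 3.02]. Speed limits (rad/s): [2.22, 2.22, 2.79, 3.14, 3.14, 3.14].

## Interface

Orientations are given as a 3x3 rotation matrix whose columns are the frame's x, y, z axes.
In Python, from workcell import sensors, eyes, order, trace gives the robot as it stands. The module is installed in compiled form; this text tells all that it offers.
- The arm moves only by the shell command python3 -m jog 'ROWS' [FORCE]. ROWS is JSON, a list of rows, each a list of 3 entries, a list of its own where there are three numbers: the shift along the tool's x, y, z in m, then the turn about the tool's z in degrees, then the opening, from -1 (shut) to 1 (fully open). In form: [[[x, y, z], yaw, jaw], ...]. A call has 1 to 8 rows; each row shifts and turns the commanded pose from where the row before left it, along the tool's axes as they then stand; what a row does not reach is not made up. A row lasts 1/12 s, in which the tool goes at most 41.7 mm and 7.16 degrees, less where a joint would pass 70% of its speed; a pose out of reach is approached as far as the arm can. A call with a gripper value outside its range is refused whole. The fingers move at their own pace and stop on an object; FORCE is the grip in N (left out, the last holds). Time passes only in rows, so rows that do not move let the fingers close. It gives the time, the measured TCP pose, the force, the opening and the grip force at its end, in the units of the state.
- sensors.observe(): the state, without advancing time (a new reading comes with each control period).
- eyes.read_camera(name): name is "scene" or "top" or "wrist"; returns a dict with "color" (420x560x3 uint8, red, green, blue), "intrinsics" (3x3 intrinsics, pixels), "xyz" and "rotation" of the camera in the world; the wrist camera has in their place "mount" (4x4, takes a point from camera to tool coordinates, whose origin is the TCP and whose axes are the flange's). Camera axes: x right, y up, looking along -z (the intrinsics and any distortion apply to the point x, -y, -z); pixel columns grow to the right and rows downward; lengths in m; the calibration is good to about 2 mm. A picture is of the moment at which its call begins: read the wrist's pose just before it. There is no depth.
- order.close_job(): hands the job in; it is judged then, once.
Trained networks look in the newest picture that a camera, given by its name, has taken for a name from the list of things; names that differ only in an ending like _2 or _b are one class to them, and where a whole thing is asked for, a point or a joint stands for the part that bears it (a point fixed in the world has none). Each returns a list of dicts, best first, with "score" (0 to 1); they miss things now and then, are a little off and sometimes report something else, mostly with a low value. They report only what shows in the picture. A call takes as long as a camera call.
- trace(camera, target): "region" (420x560 bool, what is visible of it) and "uv" ([column, row] in pixels, amid what is visible of it).
The state is a dict: "clock": time; "joint_pos": joint angles; "joint_velocities": joint speeds; "joint_efforts": joint torques, N m; "eef_pos": TCP position; "tcp_rot": TCP orientation; "force": force on the tool from outside, world axes, zero at the start; "torque": the same for the moment, N m; "opening": opening from 0.0 (shut) to 1.0 (fully open); "grasp_force": force on a finger pad.
Only numpy, scipy, OpenCV 4.12 (cv2) and the standard library are available. Lean on these libraries where they do the work, as an engineer would, in place of code of your own. Each camera call takes 0.05 s, during which the arm holds its last target. There are 200 camera calls.

## Task

Slide the tan carton along the jig's channel, without lifting it, until it is fully home against the yellow end stop and keeps the red sensor plunger pushed in. Then stack the blue carton that stands beside the jig squarely and centred on the tan one, and after that the red carton from its other side on the blue one, the long sides of all three in line; set each carton down rather than dropping it. Leave the tan carton home and do not disturb the torch, the side cutters or the hex key set.

Things in the scene. Friction and masses are not known exactly. Their poses are not given: they have to be found in the camera images.
- jig: Packing jig fixed to the bench: plywood base 330x130 mm, 8 mm thick, with a channel between two aluminium rails (inner faces y=+-35 mm, x=-150 to +120 mm, tops 48 mm above the bench) and a yellow end stop (face x=+120 mm, top 50 mm above the bench; black sensor block behind, to x=+164). Origin at bench height, mid-channel; x along the channel to the stop, z up. Open at -x, the robot's side.
- home (a point): Point on the channel floor (8 mm above the bench), 60 mm in front of the end stop's face: the centre of the tan carton stands over it when the carton is fully home. Axes as the jig's.
- plunger (a joint): Red spring plunger, 11 mm thick, in the middle of the end stop, 30 mm above the bench: 0 = out (sticks out 12 mm from the stop's face towards the open end), 0.012 m = pushed fully in (flush). Its spring is weak (about 0.35 N); a carton standing against it stays there by its own friction.
- tan_center (a point): Centre of the tan (mustard) closed carton, 65 x 120 x 50 mm (its own x, y, z), which stands in the channel, its 120 mm length along the channel with 2.5 mm of play at each side, short of the end stop. About 0.22 kg. Its upper face is 58 mm above the bench.
- blue_center (a point): Centre of the blue closed carton, 60 x 100 x 45 mm (its own x, y, z), standing flat on the bench at one side of the jig, its length roughly away from the robot. About 0.22 kg; grasp across the 60 mm.
- red_center (a point): Centre of the red closed carton, 60 x 90 x 60 mm (its own x, y, z), standing flat on the bench at the other side of the jig, its length roughly away from the robot. About 0.22 kg; grasp across the 60 mm.
- torch: Bystander: dark grey torch standing upright, 39 mm across, 122 mm high; origin at the centre of its underside.
- cutters: Bystander: red-handled side cutters lying flat, 173 x 57 x 15 mm; origin under the centre.
- hex_set: Bystander: red folding hex key set lying flat, 30 x 95 x 25 mm; origin under the centre.

How it is judged:
By the outcome, as a careful person would: the job done as asked, in the order asked, and still so for the second after the job is handed in, with the robot touching nothing.
It also fails if it takes over 69 s, if anything falls off the work surface, if the arm or the gripper's body presses on something with over 40 N, if the wrist force passes 120 N, or if a joint passes its speed limit or range.

## Working session

There is one attempt and no reset: what is moved stays moved. The work goes in short steps, Python scripts to look and compute and a shell command to move; the robot and the scene stay as the last step left them, time stands still between calls to the robot, and variables do not carry over. Pictures are saved under pics/ and viewed, at most 10 in all, crops included, and the job is handed in when it is done.

```bash
mkdir -p pics; cat > h.py <<'E'
import numpy as np, cv2
from workcell import sensors, eyes, order, trace
def proj(c,P):
    p=(np.atleast_2d(P)-c['xyz'])@np.array(c['rotation'])
    q=p*[1,-1,-1]; u=q@np.array(c['intrinsics']).T; return u[:,:2]/u[:,2:]
def back(c,uv,z):
    uv=np.atleast_2d(uv); d=np.c_[uv,np.ones(len(uv))]@np.linalg.inv(c['intrinsics']).T
    d=(d*[1,-1,-1])@np.array(c['rotation']).T; o=np.array(c['xyz'])
    return o+d*((z-o[2])/d[:,2])[:,None]
def save(c,n): cv2.imwrite('pics/'+n,c['color'][:,:,::-1])
E
python3 - <<'E'
from h import *
s=sensors.observe(); print(s)
for n in('top','scene'):
    c=eyes.read_camera(n); save(c,n+'0.png'); print(n,{k:v for k,v in c.items() if k!='color'})
    for t in('jig','tan_center','blue_center','red_center','plunger','torch','cutters','hex_set'):
        for r in trace(n,t)[:2]: 
            m=r['region'].astype(np.uint8); print(n,t,round(r['score'],2),np.round(r['uv']),m.sum(),cv2.minAreaRect(cv2.findNonZero(m)) if m.sum() else '')
E
```

```text
{'clock': 0.0, 'joint_pos': array([ 1.22956427e+00,  3.53632821e-01,  1.63414311e+00, -9.13620528e-06,
        1.15516732e+00, -2.38880595e-03]), 'joint_velocities': array([ 0.00154386,  0.00109961, -0.00134839, -0.00120113,  0.00182412,
        0.00053664]), 'joint_efforts': array([ 5.52278623e-03, -6.05254698e+01, -3.42068768e+01,  4.48422134e-04,
        9.42025246e-03, -5.60316482e-05]), 'eef_pos': array([0.20757217, 0.5889796 , 0.19776743]), 'tcp_rot': array([[-9.43141023e-01,  3.32392558e-01, -4.44096635e-04],
       [ 3.32392855e-01,  9.43140161e-01, -1.27551722e-03],
       [-5.12706134e-06, -1.35060717e-03, -9.99999088e-01]]), 'force': array([0.00543308, 0.03916685, 0.36038024]), 'torque': array([ 0.02193764,  0.0393682 , -0.00968365]), 'grasp_force': 0.0, 'opening': 1.0008768042327372}
top {'intrinsics': array([[411.53834773,   0.        , 269.38203509],
       [  0.        , 411.53834773, 202.54001177],
       [  0.        ,   0.        ,   1.        ]]), 'xyz': array([ 0.42525691, -0.05356918,  1.20492899]), 'rotation': array([[-0.02900777,  0.9868768 , -0.15884812],
    
[... 1629 characters left out ...]
0143432617188)
scene blue_center 0.86 [173. 180.] 854 ((177.08290100097656, 179.55364990234375), (23.048200607299805, 39.60100555419922), 77.90524291992188)
scene red_center 0.82 [306. 290.] 2272 ((308.1500549316406, 289.95001220703125), (45.53680419921875, 59.76704788208008), 71.56505584716797)
scene torch 0.64 [400. 235.] 734 ((397.00732421875, 232.4149169921875), (17.10869598388672, 53.66038513183594), 4.899092674255371)
scene cutters 0.59 [255. 174.] 406 ((256.78375244140625, 174.20269775390625), (10.192737579345703, 50.14168930053711), 80.53767395019531)
scene hex_set 0.57 [388. 286.] 647 ((387.4000549316406, 284.7000427246094), (41.59086227416992, 17.88854217529297), 26.56505012512207)
```

```bash
python3 - <<'E'
import cv2
a=cv2.imread('pics/top0.png')[110:310,90:440]; cv2.imwrite('pics/t1.png',cv2.resize(a,None,fx=2.28,fy=2.28,interpolation=3))
a=cv2.imread('pics/scene0.png')[130:340,120:440]; cv2.imwrite('pics/s1.png',cv2.resize(a,None,fx=2.5,fy=2.5,interpolation=3))
E
```

```text
(no output)
```

View pics/t1.png

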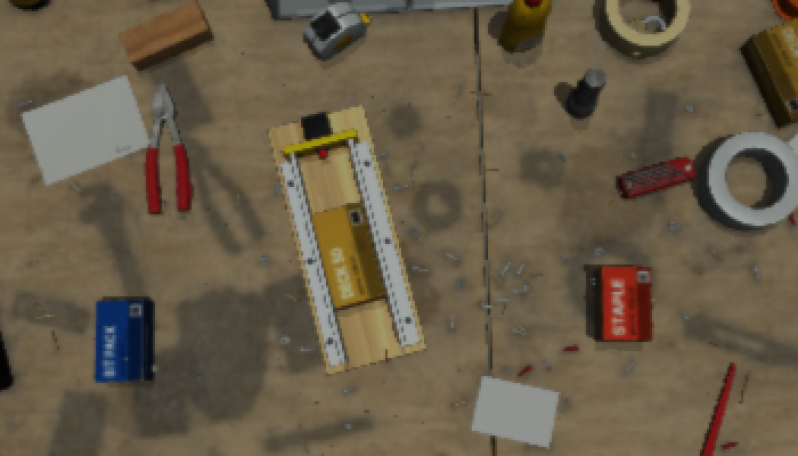

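View pics/s1.png

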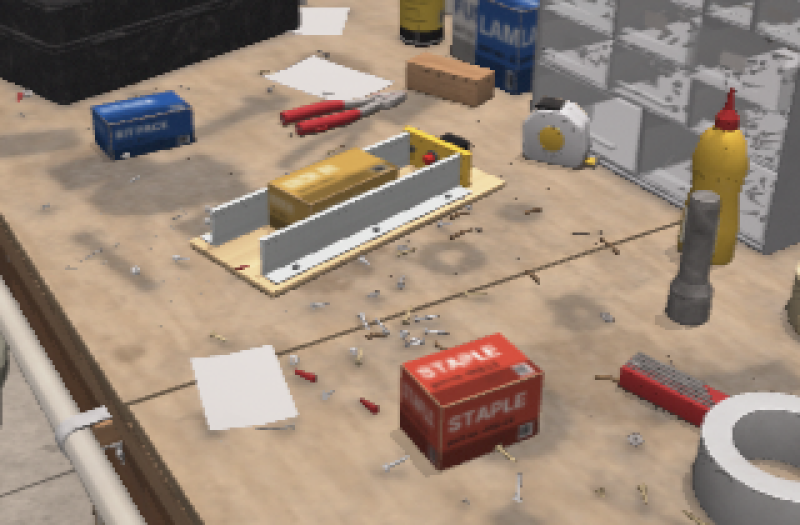

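The top view shows the jig at about (240,215), with the stop and the red plunger (231,177) at its far end. The blue carton is left at (144,258) and red is right at (362,243). The torch (346,150), cutters (163,175) and hex set (378,188) are clear of the paths between them.

```bash
cat >> h.py <<'E'
from scipy.optimize import minimize
def box(lx,ly,z0,z1,ox=0,oy=0):
    return np.array([[ox+a*lx/2,oy+b*ly/2,z] for a in(-1,1) for b in(-1,1) for z in(z0,z1)])
def place(P,p):
    c,s=np.cos(p[2]),np.sin(p[2]); Q=np.array(P,float).copy(); Q[:,0]=c*P[:,0]-s*P[:,1]+p[0]; Q[:,1]=s*P[:,0]+c*P[:,1]+p[1]; return Q
def sil(c,P):
    K=8; h=cv2.convexHull(np.round(proj(c,P)*K).astype(np.int32)); m=np.zeros((420*2,560*2),np.uint8)
    cv2.fillConvexPoly(m,np.round(h/K*2+.5).astype(np.int32),1); return m
def fit(pairs,P,p0):
    big=[(c,cv2.resize(m.astype(np.uint8),None,fx=2,fy=2,interpolation=0)) for c,m in pairs]
    def f(p):
        e=0
        for c,m in big:
            s=sil(c,place(P,p)); e+=1-(s&m).sum()/max((s|m).sum(),1)
        return e/len(big)
    best=None
    for dy in(-.1,0,.1):
        q=np.array(p0)+[0,0,dy]; S=np.array([q,q+[.015,0,0],q+[0,.015,0],q+[0,0,.12]])
        r=minimize(f,q,method='Nelder-Mead',options=dict(initial_simplex=S,xatol=1e-4,fatol=1e-5))
        if best is None or r.fun<best.fun: best=r
    return best.x,best.fun
JIG=np.vstack([box(.33,.13,0,.008),box(.27,.07,.008,.048,-.015)])
BLUE=box(.06,.1,0,.045); RED=box(.06,.09,0,.06)
E
python3 - <<'E'
from h import *
T=eyes.read_camera('top'); S=eyes.read_camera('scene')
def tr(n,t): return [r for r in trace(n,t) if r['score']>.5][0]['region']
def hull(m):
    o=np.zeros((420,560),np.uint8); cv2.fillConvexPoly(o,cv2.convexHull(cv2.findNonZero(m.astype(np.uint8))),1); return o
hsv=cv2.cvtColor(T['color'],cv2.COLOR_RGB2HSV)
H,Sa,V=cv2.split(hsv); rm=((H<8)|(H>172))&(Sa>150)&(V>40); w=np.zeros_like(rm); w[215:270,340:390]=1; rm=cv2.morphologyEx((rm&w).astype(np.uint8),cv2.MORPH_CLOSE,np.ones((5,5)))
n,l,st,_=cv2.connectedComponentsWithStats(rm); k=1+st[1:,4].argmax(); rm=l==k; print('redtop',st[k])
g=lambda u,v,z:back(T,[u,v],z)[0][:2]
b0=g(144,259,.03); r0=g(362,243,.04); j0=g(240,215,.01)
ax=g(231,177,.03)-g(244,222,.058); jy=np.arctan2(ax[1],ax[0])
print('init',b0,r0,j0,jy)
for nm,P,p0,mk in(('blue',BLUE,[*b0,-np.pi/2],('blue_center',)),('red',RED,[*r0,-np.pi/2],None)):
    mt=rm if nm=='red' else tr('top','blue_center'); ms=tr('scene',nm+'_center')
    for pr in([(T,mt)],[(S,ms)],[(T,mt),(S,ms)]):
        print(nm,len(pr),*fit(pr,P,p0))
print('jig',*fit([(T,hull(tr('top','jig')))],JIG,[*j0,jy]))
print('tan uv',back(T,tr and [244,222],.058), 'tan mask rect', back(T,cv2.boxPoints(cv2.minAreaRect(cv2.findNonZero(tr('top','tan_center').astype(np.uint8)))),.058))
print('torch',g(348,155,.0),'cut',g(162,175,0.01),'hex',g(378,188,.01))
print(eyes.read_camera('wrist')['mount'])
E
```

```text
redtop [354 227  22  33 685]
init [0.46299941 0.3159388 ] [ 0.4893134  -0.30203288] [0.58322984 0.04255764] 0.2676989752886004
blue 1 [ 0.46340868  0.31650213 -1.54669143] 0.03070060351613746
blue 1 [ 0.46508309  0.3170145  -1.59343386] 0.0866096866096866
blue 2 [ 0.46356833  0.31585939 -1.54092756] 0.06119266065230833
red 1 [ 0.48914775 -0.30652957 -1.57791518] 0.20186425866588986
red 1 [ 0.49019673 -0.30633568 -1.61290977] 0.03608247422680411
red 2 [ 0.48985179 -0.30555922 -1.59752094] 0.12321946392324779
jig [0.58847976 0.03951397 0.24062617] 0.03561709238481736
tan uv [[0.55676096 0.02782579 0.058     ]] tan mask rect [[ 0.61024913  0.07886681  0.058     ]
 [ 0.62402158  0.0140806   0.058     ]
 [ 0.50312526 -0.01197198  0.058     ]
 [ 0.489756    0.05177405  0.058     ]]
torch [ 0.75686445 -0.28557561] cut [0.71059605 0.27319289] hex [ 0.65099405 -0.36589622]
[[-1.38971097e-03  9.63597253e-01  2.67354451e-01  6.76368614e-02]
 [ 9.99998921e-01  1.21196016e-03  8.29864569e-04 -6.44976829e-04]
 [ 4.75632276e-04  2.67355316e-01 -9.63597898e-01 -1.75563114e-01]
 [ 0.00000000e+00  0.00000000e+00  0.00000000e+00  1.00000000e+00]]
```

```bash
python3 -m jog '[[[-0.027,-0.029,0],0,-1],[[-0.027,-0.029,0],0,-1],[[-0.027,-0.029,0],0,-1],[[-0.027,-0.029,0],0,-1],[[-0.027,-0.029,0],0,-1],[[-0.027,-0.029,0],0,-1],[[-0.027,-0.029,0],0,-1],[[-0.027,-0.029,0],0,-1]]' 
python3 -m jog '[[[-0.027,-0.029,0],0,-1],[[-0.027,-0.029,0],0,-1],[[-0.027,-0.029,0],0,-1],[[-0.027,-0.029,0],0,-1],[[-0.027,-0.029,0],0,-1],[[-0.027,-0.029,0],0,-1],[[-0.027,-0.029,0],0,-1],[[-0.027,-0.029,0],0,-1]]'
python3 -m jog '[[[0,0,0],-6.6,-1],[[0,0,0],-6.6,-1],[[0,0,0],-6.6,-1],[[0,0,0],-6.6,-1],[[0,0,0],-6.6,-1],[[0,0,0],0,-1]]'
cat >> h.py <<'E'
def wrist():
    s=sensors.observe(); c=eyes.read_camera('wrist'); M=np.array(c['mount']); R=np.array(s['tcp_rot'])
    c['xyz']=s['eef_pos']+R@M[:3,3]; c['rotation']=R@M[:3,:3]; return c
E
python3 - <<'E'
from h import *
c=wrist(); print(sensors.observe()['joint_pos'],c['xyz'])
im=c['color'].copy()
jig=[.5885,.0395,.2406]
for P,col in((box(.33,.13,0,.008),(255,0,255)),(box(.27,.07,.048,.048,-.015),(0,255,0)),(box(.12,.065,.058,.058,-.032),(255,0,0))):
    for u in proj(c,place(P,jig)): cv2.circle(im,tuple(int(v) for v in u),3,col,1)
cv2.imwrite('pics/w1.png',im[:,:,::-1])
E
```

```text
clock: 1.97
eef_pos: [0.3347, 0.2972, 0.1987]
tcp_rot: [[-0.943, 0.332, 0.001], [0.332, 0.943, 0.0], [-0.0, 0.0, -1.0]]
force: [0.3, -0.7, 0.3]
opening: -0.002
grasp_force: 0.0
clock: 2.63
eef_pos: [0.4615, 0.0062, 0.1988]
tcp_rot: [[-0.943, 0.333, 0.001], [0.333, 0.943, 0.0], [-0.001, 0.0, -1.0]]
force: [0.6, 0.4, 0.1]
opening: -0.001
grasp_force: 0.0
clock: 3.13
eef_pos: [0.461, 0.0082, 0.1985]
tcp_rot: [[-0.971, -0.24, 0.0], [-0.24, 0.971, -0.0], [-0.0, -0.0, -1.0]]
force: [0.0, 0.3, -0.0]
opening: -0.003
grasp_force: 0.0
[ 1.46119478e-02  9.39272225e-02  1.97001534e+00 -4.39445001e-05
  1.07747219e+00 -1.79134379e+00] [ 0.39506384 -0.00878604  0.37410068]
```

View pics/w1.png

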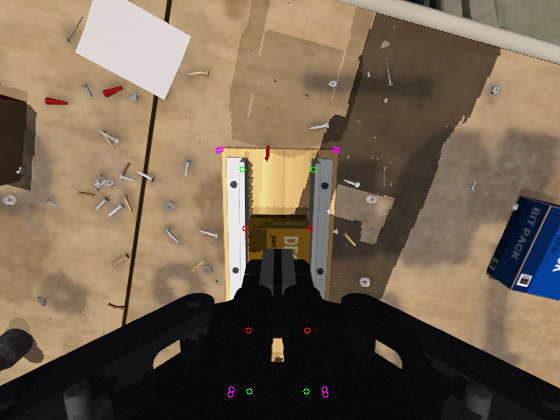

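The wrist view agrees with the jig fit: the predicted base corners (220,150) and (336,150) lie on the plywood edge. The tan carton's near edge is at about row 225, and the closed fingers are centred over the channel behind it. I'll lower them in now.

```bash
python3 -m jog '[[[0,0,0.034],0,-1],[[0,0,0.034],0,-1],[[0,0,0.034],0,-1],[[0,0,0.034],0,-1],[[0,0,0.02],0,-1],[[0,0,0.014],0,-1],[[0,0,0],0,-1]]'
python3 -m jog '[[[-0.010,0,0],0,-1],[[-0.01,0,0],0,-1],[[-0.01,0,0],0,-1],[[-0.01,0,0],0,-1],[[-0.01,0,0],0,-1],[[-0.01,0,0],0,-1]]'
```

```text
clock: 3.77
eef_pos: [0.4588, 0.0083, 0.026]
tcp_rot: [[-0.973, -0.231, -0.005], [-0.231, 0.973, -0.0], [0.005, 0.001, -1.0]]
force: [-0.6, 0.4, -0.1]
opening: -0.0
grasp_force: 0.0
clock: 4.27
eef_pos: [0.5211, 0.0227, 0.0291]
tcp_rot: [[-0.972, -0.235, 0.001], [-0.235, 0.972, 0.0], [-0.001, -0.0, -1.0]]
force: [-0.3, 0.2, -1.7]
opening: -0.004
grasp_force: 0.0
```

```bash
python3 -m jog '[[[-0.007,0,0],0,-1],[[-0.007,0,0],0,-1],[[-0.007,0,0],0,-1],[[-0.007,0,0],0,-1],[[-0.007,0,0],0,-1],[[-0.005,0,0],0,-1],[[-0.004,0,0],0,-1],[[-0.002,0,0],0,-1]]'
python3 -m jog '[[[-0.002,0,0],0,-1],[[-0.002,0,0],0,-1],[[-0.002,0,0],0,-1]]'
python3 - <<'E'
from h import *
for n in('top','scene'):
    c=eyes.read_camera(n); save(c,n+'2.png')
a=cv2.imread('pics/top2.png')[150:270,190:300]; b=cv2.imread('pics/scene2.png')[150:270,200:330]
cv2.imwrite('pics/m2.png',np.hstack([cv2.resize(a,(380,415),interpolation=3),cv2.resize(b,(420,415),interpolation=3)]))
E
```

```text
clock: 4.93
eef_pos: [0.5645, 0.0333, 0.0285]
tcp_rot: [[-0.972, -0.235, 0.0], [-0.235, 0.972, 0.0], [-0.0, -0.0, -1.0]]
force: [-0.7, 1.9, 0.1]
opening: -0.0
grasp_force: 0.0
clock: 5.18
eef_pos: [0.5697, 0.0346, 0.0284]
tcp_rot: [[-0.972, -0.235, -0.0], [-0.235, 0.972, -0.0], [0.0, 0.0, -1.0]]
force: [0.4, 0.6, -0.1]
opening: 0.002
grasp_force: 0.0
```

View pics/m2.png

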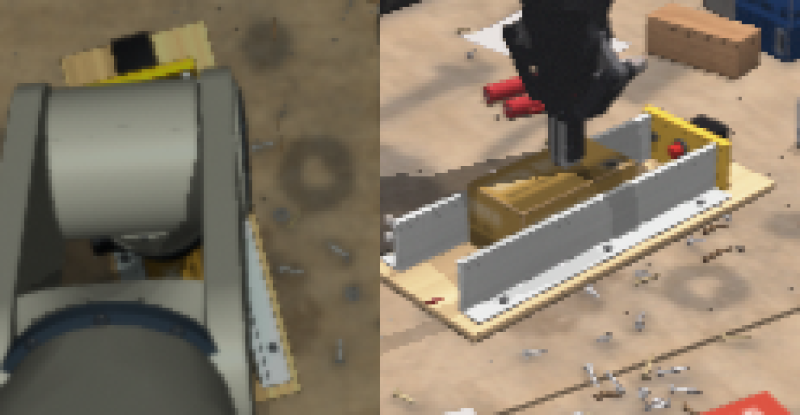

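```bash
python3 - <<'E'
from h import *
s=sensors.observe(); c=eyes.read_camera('scene'); p=s['eef_pos']; print(p,s['joint_pos'])
f=lambda q:(np.round((proj(c,q)-[200,150])*[420/130,415/120]+[380,0]))
print('tcp',f(p),'tcp at z.06',f([p[0],p[1],.058]),'z .1',f([p[0],p[1],.1]))
print('jig tops',f(place(box(.27,.07,.048,.048,-.015),[.5885,.0395,.2406])).tolist())
print('tan at x=-.032',f(place(box(.12,.065,.058,.058,-.032),[.5885,.0395,.2406])).tolist())
im=s
for r in trace('scene','tan_center')[:2]: print(r['score'],r['uv'],r['region'].sum(),f(back(c,r['uv'],.058)))
w=wrist(); save(w,'w3.png')
E
```

```text
[0.57003549 0.03461224 0.0285481 ] [ 5.80218437e-02  4.85103944e-01  1.87636392e+00 -7.42282922e-06
  7.79894143e-01 -1.74993642e+00]
tcp [[563. 202.]] tcp at z.06 [[563. 166.]] z .1 [[562. 114.]]
jig tops [[462.0, 257.0], [462.0, 257.0], [401.0, 220.0], [401.0, 220.0], [713.0, 138.0], [713.0, 138.0], [653.0, 110.0], [653.0, 110.0]]
tan at x=-.032 [[520.0, 214.0], [520.0, 214.0], [463.0, 183.0], [463.0, 183.0], [634.0, 161.0], [634.0, 161.0], [577.0, 134.0], [577.0, 134.0]]
0.61 [245.5, 204.5] 855 [[527. 188.]]
```

View pics/w3.png

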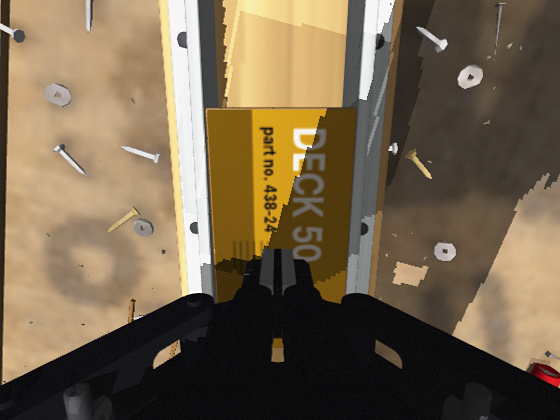

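```bash
python3 - <<'E'
from h import *
w=wrist(); s=sensors.observe(); print(w['xyz'],w['intrinsics'][0],s['joint_pos'],s['force'])
for z in(.028,.058,.09):
    P=back(w,[[207,109],[357,107]],z); print(z,P.round(4).tolist(),np.linalg.norm(P[0]-P[1]))
print('tcp px',proj(w,s['eef_pos']), 'rail tops',proj(w,place(box(.27,.07,.048,.048,-.015),[.5885,.0395,.2406])).round().tolist())
S=eyes.read_camera('scene'); m=trace('scene','tan_center')[0]['region']
a=S['color'][170:240,215:300]; cv2.imwrite('pics/s3.png',cv2.resize(a[:,:,::-1],(780,600),interpolation=3))
E
```

```text
[0.50370039 0.01794057 0.20404648] [329.19208995   0.         277.22338812] [ 5.79636247e-02  4.84894226e-01  1.87694587e+00  9.28867247e-06
  7.79864651e-01 -1.74994654e+00] [-0.16483988  0.07705905 -0.70233627]
0.028 [[0.5077, -0.018, 0.028], [0.4889, 0.0563, 0.028]] 0.0767008208019447
0.058 [[0.507, -0.0119, 0.058], [0.4914, 0.0498, 0.058]] 0.06363026879069436
0.09 [[0.5063, -0.0054, 0.09], [0.4941, 0.0428, 0.09]] 0.04968834664536063
tcp px [[278.54106465 242.1277265 ]] rail tops [[192.0, -41.0], [192.0, -41.0], [364.0, -42.0], [364.0, -42.0], [224.0, 463.0], [224.0, 463.0], [336.0, 462.0], [336.0, 462.0]]
```

View pics/s3.png

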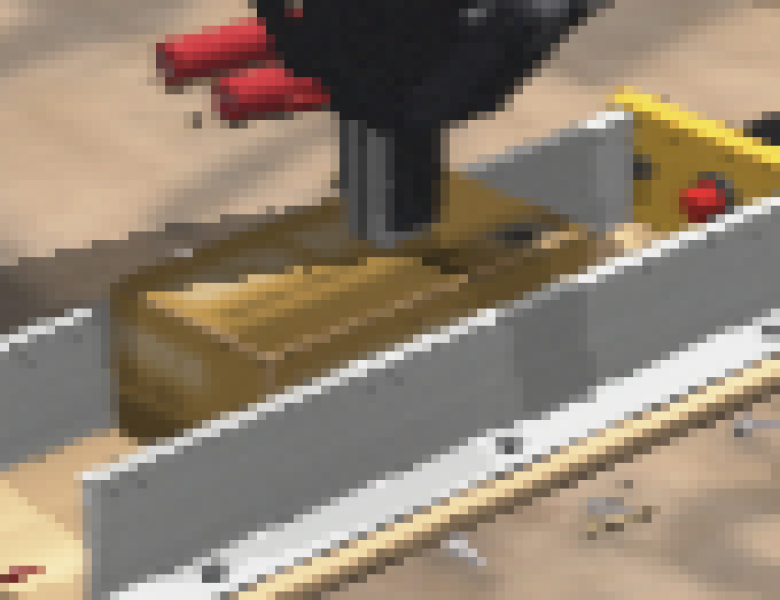

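The near edge of the tan carton is still at jig x = -0.092, so it hasn't moved. In both cameras the fingertips sit on its top face, about 30 mm above the reported TCP. I'll raise, back off and measure where the tips really are.

```bash
python3 -m jog '[[[0,0,-0.03],0,-1],[[0,0,-0.03],0,-1],[[0.03,0,0],0,-1],[[0.03,0,0],0,-1],[[0.03,0,0],0,-1],[[0.03,0,0],0,-1],[[0,0,0],0,-1]]'
python3 - <<'E'
from h import *
s=sensors.observe(); p=s['eef_pos']; c=eyes.read_camera('scene'); im=c['color'].copy()
u=proj(c,[p,p+[0,0,.03],p+[0,0,.073]]); print(u)
x,y=(u[1]).astype(int); a=cv2.resize(im[y-50:y+50,x-60:x+60],(720,600),interpolation=3)
for q,col in zip(u,((255,0,0),(0,255,0),(0,0,255))): cv2.circle(a,tuple(int(v) for v in (q-[x-60,y-50])*6+3),4,col,-1)
a=a[:, :]; w=wrist()
cv2.imwrite('pics/t3.png',a[:,:,::-1]); save(w,'w4.png')
T=eyes.read_camera('top'); r=[q for q in trace('top','tan_center') if q['score']>.5]
for q in r: print(q['score'],q['uv'],back(T,q['uv'],.058))
E
```

```text
clock: 6.17
eef_pos: [0.4465, 0.0056, 0.0877]
tcp_rot: [[-0.972, -0.235, -0.006], [-0.235, 0.972, -0.0], [0.006, 0.001, -1.0]]
force: [-0.6, -0.2, -0.4]
opening: 0.001
grasp_force: 0.0
[[216.05745147 203.13658874]
 [215.45440022 191.42753499]
 [214.56048547 174.07097398]]
0.88 [240.5, 214.5] [[0.57825815 0.03726442 0.058     ]]
```

View pics/t3.png

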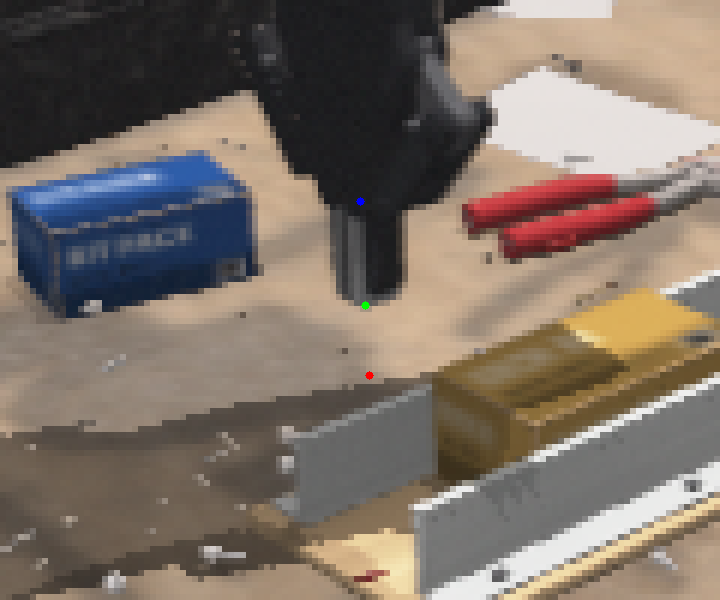

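The picture shows the real fingertips (green dot, 30 mm behind the reported TCP) well above the reported TCP (red dot). So the fingers are effectively 30 mm shorter than stated, and every height needs 30 mm taken off. I'll push again with the reported z near 0.

```bash
python3 -m jog '[[[0,0,0.03],0,-1],[[0,0,0.03],0,-1],[[0,0,0.018],0,-1],[[0,0,0.01],0,-1],[[0,0,0],0,-1],[[-0.014,0,0],0,-1],[[-0.014,0,0],0,-1],[[-0.01,0,0],0,-1]]'
python3 -m jog '[[[-0.007,0,0],0,-1],[[-0.007,0,0],0,-1],[[-0.007,0,0],0,-1],[[-0.007,0,0],0,-1],[[-0.007,0,0],0,-1],[[-0.007,0,0],0,-1],[[-0.007,0,0],0,-1],[[-0.007,0,0],0,-1]]'
python3 - <<'E'
from h import *
c=eyes.read_camera('scene'); cv2.imwrite('pics/s5.png',cv2.resize(c['color'][150:270,200:330,::-1],(650,600),interpolation=3))
E
```

```text
clock: 7.03
eef_pos: [0.4925, 0.0156, 0.0016]
tcp_rot: [[-0.972, -0.235, 0.002], [-0.235, 0.972, 0.0], [-0.002, -0.0, -1.0]]
force: [-3.2, -0.4, 0.8]
opening: -0.0
grasp_force: 1.1
clock: 7.7
eef_pos: [0.545, 0.0286, 0.0004]
tcp_rot: [[-0.972, -0.235, -0.0], [-0.235, 0.972, -0.0], [0.0, 0.0, -1.0]]
force: [-3.4, 0.4, 2.4]
opening: 0.001
grasp_force: 1.8
```

View pics/s5.png

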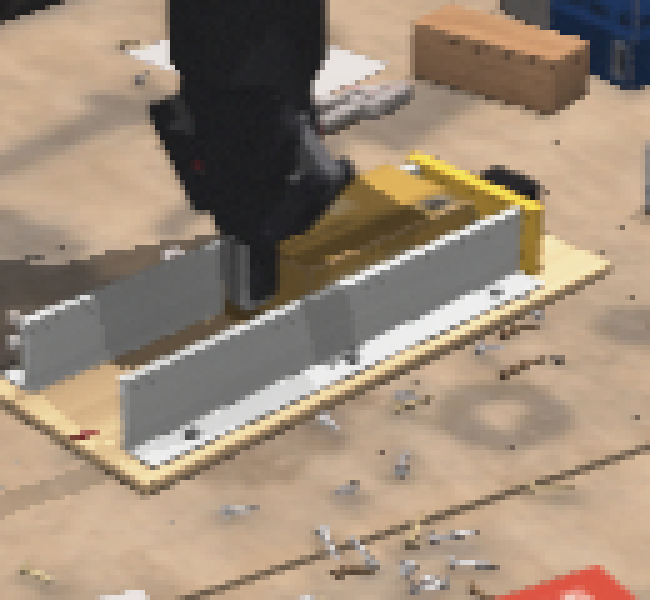

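The fingers are now behind the carton, at about (250,300), and it is sliding towards the stop. I'll finish the push in small steps and watch the force.

```bash
python3 -m jog '[[[-0.005,0,0],0,-1],[[-0.005,0,0],0,-1],[[-0.005,0,0],0,-1],[[-0.005,0,0],0,-1],[[-0.002,0,0],0,-1],[[-0.002,0,0],0,-1]]'
for i in 1 2 3; do python3 -m jog '[[[-0.002,0,0],0,-1],[[-0.002,0,0],0,-1],[[0,0,0],0,-1]]' | grep -E 'eef|force'; done
```

```text
clock: 8.25
eef_pos: [0.5679, 0.0342, 0.0004]
tcp_rot: [[-0.972, -0.235, -0.001], [-0.235, 0.972, -0.0], [0.001, 0.0, -1.0]]
force: [-3.2, -1.8, 3.9]
opening: -0.001
grasp_force: 2.0
eef_pos: [0.5709, 0.035, 0.0003]
force: [-4.8, -0.5, 3.6]
grasp_force: 2.6
eef_pos: [0.5706, 0.0351, -0.0001]
force: [-17.3, -5.1, 13.2]
grasp_force: 9.1
eef_pos: [0.5703, 0.0353, -0.0007]
force: [-29.8, -9.3, 22.6]
grasp_force: 15.4
```

The force rise at x = 0.5707 is hard contact with the stop. I'll retreat along the channel, lift, and check from above.

```bash
python3 -m jog '[[[0.004,0,0],0,-1],[[0.006,0,0],0,-1],[[0.02,0,0],0,-1],[[0.03,0,0],0,-1],[[0,0,-0.04],0,-1],[[0,0,-0.04],0,-1],[[0.02,0,-0.03],0,-1],[[0.03,0,-0.02],0,-1]]'
python3 -m jog '[[[0.03,0,-0.02],0,1],[[0.03,0,-0.02],0,1],[[0,0,-0.02],0,1]]'
python3 - <<'E'
from h import *
w=wrist(); T=eyes.read_camera('top'); S=eyes.read_camera('scene')
save(w,'w6.png');save(T,'t6.png');save(S,'s6.png')
b=cv2.resize(S['color'][160:245,210:300],(400,378),interpolation=3); a=cv2.resize(T['color'][150:270,190:300],(347,378),interpolation=3)
cv2.imwrite('pics/m6.png',np.hstack([a,b])[:,:,::-1])
for n in('top','scene','wrist'):
    c={'top':T,'scene':S,'wrist':w}[n]
    for t in('tan_center','plunger'):
        for r in trace(n,t)[:1]:
            m=r['region'].astype(np.uint8); q=cv2.minAreaRect(cv2.findNonZero(m)); P=back(c,np.vstack([q[0],cv2.boxPoints(q)]),.058); print(n,t,r['score'],q,P[:,:2].round(4).tolist())
E
```

```text
clock: 9.67
eef_pos: [0.4769, 0.0114, 0.1342]
tcp_rot: [[-0.972, -0.235, 0.009], [-0.235, 0.972, 0.0], [-0.008, -0.002, -1.0]]
force: [1.2, -0.5, 0.3]
opening: -0.001
grasp_force: 0.0
clock: 9.92
eef_pos: [0.4095, -0.0036, 0.1909]
tcp_rot: [[-0.972, -0.235, -0.002], [-0.235, 0.972, -0.0], [0.002, 0.0, -1.0]]
force: [0.6, -0.4, 0.3]
opening: 0.419
grasp_force: 0.0
top tan_center 0.69 ((234.7941436767578, 193.6764678955078), (44.86908721923828, 24.496097564697266), 75.96376037597656) [[0.6383, 0.0524], [0.6944, 0.1011], [0.7097, 0.0328], [0.583, 0.0045], [0.5682, 0.0716]]
scene tan_center 0.79 ((274.4310607910156, 193.67242431640625), (18.64551544189453, 51.472129821777344), 66.80140686035156) [[0.6228, 0.0343], [0.5572, 0.0607], [0.735, 0.11], [0.6897, 0.0072], [0.5283, -0.0295]]
wrist tan_center 0.96 ((279.5, 342.0), (38.0, 59.0), 90.0) [[0.5722, 0.0372], [0.5564, 0.0008], [0.5417, 0.0624], [0.5885, 0.075], [0.6038, 0.0111]]
```

View pics/m6.png

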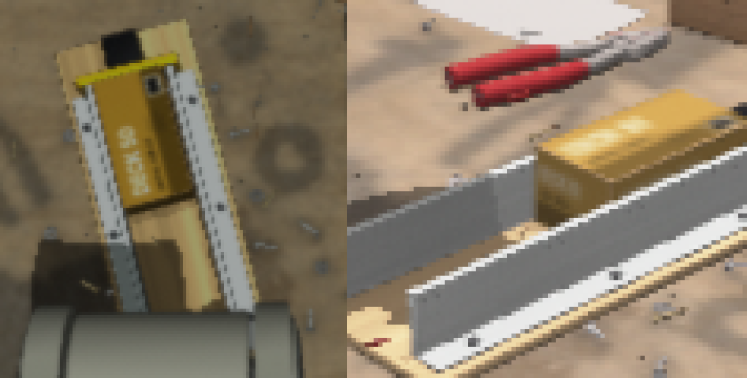

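The tan carton is hard against the yellow stop in both views, and the plunger is no longer visible. I'll move the wrist beyond it for an exact measurement of its pose.

```bash
python3 -m jog '[[[-0.04,0,-0.01],0,1],[[-0.04,0,-0.01],0,1],[[-0.04,0,-0.01],0,1],[[-0.04,0,-0.01],0,1],[[-0.04,0,-0.01],0,1],[[-0.04,0,-0.01],0,1],[[-0.04,0,-0.01],0,1],[[-0.035,0,0],0,1]]'
python3 -m jog '[[[-0.015,0,0],0,1],[[0,0,0],0,1],[[0,0,0],0,1]]' >/dev/null
cat > m.py <<'E'
from h import *
import sys
def measure(P,zs,t,p0,cam='wrist'):
    c=wrist() if cam=='wrist' else eyes.read_camera(cam); out=[]
    r=trace(cam,t)
    if not r: return None
    r=r[0]; m=r['region'].astype(np.uint8); x,f=fit([(c,m)],P,p0); return r['score'],m.sum(),x.round(4),round(f,3),proj(c,place(P,x)).min(0).round(),proj(c,place(P,x)).max(0).round()
E
python3 - <<'E'
from m import *
print(sensors.observe()['eef_pos'])
print('tan',measure(box(.12,.065,.052,.058),0,'tan_center',[.640,.0525,.24]))
print('jig',measure(JIG,0,'jig',[.5885,.0395,.24]))
c=wrist(); save(c,'w7.png')
for t in('tan_center','jig','plunger','blue_center','red_center'): print(t,[(r['score'],r['uv'],r['region'].sum()) for r in trace('wrist',t)[:2]])
E
```

```text
clock: 11.03
eef_pos: [0.7237, 0.072, 0.2612]
tcp_rot: [[-0.972, -0.235, 0.002], [-0.235, 0.972, 0.0], [-0.002, -0.0, -1.0]]
force: [0.1, -1.0, 0.5]
opening: 0.998
grasp_force: 0.0
[0.73482059 0.07474046 0.25818012]
tan (0.69, np.uint64(7277), array([0.6392, 0.0527, 0.2323]), np.float64(0.02), array([247.,  28.]), array([311., 146.]))
jig (0.73, np.uint64(12335), array([0.5855, 0.0384, 0.2309]), np.float64(0.371), array([ 216., -139.]), array([340., 182.]))
tan_center [(0.71, [282.2, 85.5], np.int64(7146))]
jig [(0.94, [248.0, 90.3], np.int64(11808))]
plunger []
blue_center [(0.66, [533.8, 21.9], np.int64(2389))]
red_center []
```

```bash
python3 -m jog '[[[0,0,0],6,1],[[0.024,0.031,0],6,1],[[0.025,0.031,0],0,1],[[0.025,0.031,0],0,1],[[0.025,0.031,0],0,1],[[0.025,0.031,0],0,1],[[0.025,0.031,0],0,1],[[0.025,0.031,0],0,1]]'
python3 -m jog '[[[0.024,0.031,0],0,1],[[0,0,0],0,1],[[0,0,0],0,1]]' >/dev/null
python3 - <<'E'
from m import *
s=sensors.observe();print(s['eef_pos'],s['tcp_rot'][:,0],s['joint_pos'])
print('blue',measure(BLUE,0,'blue_center',[.4636,.316,-1.541]))
print('blue',measure(BLUE,0,'blue_center',[.4636,.316,-1.541]))
E
```

```text
clock: 12.45
eef_pos: [0.5506, 0.285, 0.2608]
tcp_rot: [[-1.0, -0.027, 0.001], [-0.027, 1.0, 0.0], [-0.001, 0.0, -1.0]]
force: [0.5, 0.8, -0.7]
opening: 0.999
grasp_force: 0.0
[0.52595827 0.31574408 0.26092348] [-9.99515183e-01 -3.11303659e-02 -5.46319036e-04] [ 5.38223144e-01  2.83242575e-01  1.58992329e+00 -2.12462276e-05
  1.26781309e+00 -1.06370233e+00]
blue (0.85, np.uint64(4559), array([ 0.4611,  0.3163, -1.5725]), np.float64(0.048), array([253.,  73.]), array([309., 165.]))
blue (0.86, np.uint64(4866), array([ 0.4612,  0.3164, -1.5629]), np.float64(0.024), array([256.,  72.]), array([310., 163.]))
```

```bash
python3 -m jog '[[[0.02,0,0],1.5,1],[[0.025,0,0.02],0,1],[[0.02,0.001,0.035],0,1],[[0,0,0.038],0,1],[[0,0,0.038],0,1],[[0,0,0.038],0,1],[[0,0,0.035],0,1],[[0,0,0],0,1]]'
python3 -m jog '[[[0,0,0.025],0,1],[[0,0,0.02],0,1],[[0,0,0.012],0,1],[[0,0,0],0,1],[[0,0,0],0,1]]'
```

```text
clock: 13.57
eef_pos: [0.4591, 0.3109, 0.0504]
tcp_rot: [[-1.0, 0.0, -0.008], [0.0, 1.0, -0.006], [0.008, -0.006, -1.0]]
force: [-2.0, -0.0, 0.3]
opening: 0.998
grasp_force: 0.0
clock: 13.98
eef_pos: [0.463, 0.3144, 0.0003]
tcp_rot: [[-1.0, -0.001, 0.0], [-0.001, 1.0, 0.0], [-0.0, 0.0, -1.0]]
force: [1.0, 0.6, 0.1]
opening: 1.001
grasp_force: 0.0
```

```bash
python3 -m jog '[[[0.002,0.002,0.006],0,1],[[0,0,0.005],0,1],[[0,0,0.005],0,1],[[0,0,0],0,1]]'
python3 -m jog '[[[0,0,0],0,-1],[[0,0,0],0,-1],[[0,0,0],0,-1],[[0,0,0],0,-1],[[0,0,0],0,-1],[[0,0,0],0,-1]]' 40
python3 - <<'E'
from h import *
s=sensors.observe(); p=s['eef_pos'];c=eyes.read_camera('scene'); save(c,'s8.png'); print(p,proj(c,[p,p+[0,0,.03],p+[0,0,.073]]))
E
```

```text
clock: 14.32
eef_pos: [0.4599, 0.3164, -0.017]
tcp_rot: [[-1.0, -0.002, -0.0], [-0.002, 1.0, -0.0], [0.0, -0.0, -1.0]]
force: [0.5, -0.1, -0.4]
opening: 1.0
grasp_force: 0.0
clock: 14.82
eef_pos: [0.4604, 0.3167, -0.0162]
tcp_rot: [[-1.0, -0.002, 0.0], [-0.002, 1.0, 0.0], [-0.0, 0.0, -1.0]]
force: [-1.5, -0.7, 5.4]
opening: 0.693
grasp_force: 44.1
[ 0.46041498  0.31671196 -0.0161608 ] [[177.08878985 191.78679517]
 [176.19617507 182.49280908]
 [174.88265922 168.81636283]]
```

```bash
python3 -m jog '[[[0,0,-0.01],0,-1],[[0,0,-0.03],0,-1],[[0,0,-0.04],0,-1],[[0,0,-0.04],0,-1],[[0,0,-0.02],0,-1],[[0,0,0],0,-1],[[0,0,0],0,-1]]' 
python3 -m jog '[[[-0.0223,-0.033,0],0,-1],[[-0.0223,-0.033,0],0,-1],[[-0.0223,-0.033,0],0,-1],[[-0.0223,-0.033,0],0,-1],[[-0.0223,-0.033,0],0,-1],[[-0.0223,-0.033,0],0,-1],[[-0.0223,-0.033,0],0,-1],[[-0.0223,-0.033,0],0,-1]]' >/dev/null
python3 -m jog '[[[0,0,0],-6.6,-1],[[0,0,0],-6.6,-1],[[0,0,0],0,-1],[[0,0,0],0,-1],[[0,0,0],0,-1]]'
cat > go.py <<'E'
from h import *
import sys
x,y,a=map(float,sys.argv[1:4]); s=sensors.observe(); R=np.array(s['tcp_rot']); p=s['eef_pos']
b=np.arctan2(R[1,0],R[0,0]); t=np.degrees((a+np.pi-b+np.pi)%(2*np.pi)-np.pi)
print('pos',p.round(4),'shift xy',(R.T@(np.array([x,y,p[2]])-p)).round(4),'yaw',(-t).round(2),'F',s['force'].round(1),'open',round(s['opening'],3),round(s['grasp_force'],1),'j',s['joint_pos'].round(2))
E
python3 go.py .6392 .0527 .2323
```

```text
clock: 15.45
eef_pos: [0.4607, 0.3168, 0.1247]
tcp_rot: [[-1.0, -0.001, 0.002], [-0.001, 1.0, 0.001], [-0.002, 0.001, -1.0]]
force: [-0.7, -0.1, -4.0]
opening: 0.693
grasp_force: 44.6
clock: 16.53
eef_pos: [0.638, 0.0531, 0.1222]
tcp_rot: [[-0.974, -0.227, -0.002], [-0.227, 0.974, -0.0], [0.002, 0.0, -1.0]]
force: [0.4, -0.1, -1.7]
opening: 0.693
grasp_force: 44.7
pos [0.638  0.0531 0.1222] shift xy [-0.0011 -0.0007 -0.    ] yaw -0.21 F [ 0.4 -0.1 -1.7] open 0.693 44.7 j [ 0.08  0.45  1.66  0.    1.03 -1.72]
```

```bash
python3 -m jog '[[[0,-0.001,0.03],0,-1],[[0,0,0.025],0,-1],[[0,0,0.015],0,-1],[[0,0,0.004],0,-1],[[0,0,0],0,-1],[[0,0,0],0,-1]]'
python3 -m jog '[[[0,0,0.002],0,-1],[[0,0,0],0,-1]]' | grep -E 'eef|force'
python3 go.py .6392 .0527 .2323
```

```text
clock: 17.03
eef_pos: [0.6396, 0.0522, 0.05]
tcp_rot: [[-0.973, -0.229, 0.001], [-0.229, 0.973, 0.0], [-0.001, -0.0, -1.0]]
force: [0.2, -0.5, -2.5]
opening: 0.693
grasp_force: 44.6
eef_pos: [0.6401, 0.0521, 0.0486]
force: [0.4, -1.0, -3.1]
grasp_force: 44.6
pos [0.6401 0.0521 0.0486] shift xy [ 0.0007  0.0008 -0.    ] yaw -0.03 F [ 0.4 -1.  -3.1] open 0.693 44.6 j [ 0.08  0.54  1.71 -0.    0.89 -1.72]
```

```bash
python3 -m jog '[[[0.001,0.0005,0.002],0,-1],[[0,0,0.002],0,-1],[[0,0,0],0,-1]]' | grep -E 'eef|force'
python3 -m jog '[[[0,0,0.002],0,-1],[[0,0,0],0,-1]]' | grep -E 'eef|force'
python3 -m jog '[[[0,0,0.001],0,-1],[[0,0,0],0,-1]]' | grep -E 'eef|force'
python3 go.py .6392 .0527 .2323
```

```text
eef_pos: [0.638, 0.0521, 0.0434]
force: [0.0, -0.0, -2.9]
grasp_force: 44.6
eef_pos: [0.6384, 0.0521, 0.0419]
force: [-0.9, -0.2, 2.8]
grasp_force: 45.2
eef_pos: [0.6384, 0.0521, 0.0419]
force: [-4.5, 0.2, 11.9]
grasp_force: 46.3
pos [0.6384 0.0521 0.0419] shift xy [-0.001   0.0004  0.    ] yaw -0.02 F [-4.5  0.2 11.9] open 0.694 46.3 j [ 0.08  0.55  1.71 -0.    0.88 -1.72]
```

```bash
python3 -m jog '[[[0,0,-0.001],0,-1],[[0,0,0],0,0.5],[[0,0,0],0,0.8],[[0,0,0],0,1],[[0,0,0],0,1],[[0,0,0],0,1]]' | grep -E 'eef|force|open'
python3 -m jog '[[[0,0,-0.015],0,1],[[0,0,-0.03],0,1],[[0,0,-0.04],0,1],[[0,0,-0.04],0,1],[[-0.02,0,-0.04],0,1],[[-0.04,0,-0.01],0,1],[[-0.03,0,0],0,1],[[0,0,0],0,1]]'
python3 -m jog '[[[0,0,0],0,1],[[0,0,0],0,1]]' >/dev/null
python3 - <<'E'
from m import *
B=box(.1,.06,.058,.103)
print('blue',measure(B,0,'blue_center',[.639,.0525,.232])); print('blue',measure(B,0,'blue_center',[.639,.0525,.232]))
c=wrist(); save(c,'w9.png'); r=trace('wrist','tan_center')
m=r[0]['region']; mb=trace('wrist','blue_center')[0]['region']
print('union tan?',r[0]['score'],m.sum(),fit([(c,m|mb)],np.vstack([box(.12,.065,.052,.058)]),[.639,.0525,.232]),'hull', [fit([(c,cv2.morphologyEx((m|mb).astype(np.uint8),cv2.MORPH_CLOSE,np.ones((5,5))))],np.vstack([box(.12,.065,.052,.058),B]),[.639,.0525,.232])])
E
```

```text
eef_pos: [0.6382, 0.0521, 0.0413]
force: [0.7, 0.5, -0.7]
opening: 1.0
grasp_force: 0.0
clock: 18.95
eef_pos: [0.7295, 0.0737, 0.215]
tcp_rot: [[-0.973, -0.23, 0.006], [-0.23, 0.973, 0.001], [-0.006, -0.0, -1.0]]
force: [-1.8, -0.9, -0.7]
opening: 0.998
grasp_force: 0.0
blue (0.84, np.uint64(9552), array([0.6387, 0.0519, 0.2305]), np.float64(0.015), array([239.,  26.]), array([316., 156.]))
blue None
union tan? 0.65 406 (array([0.6393186 , 0.0517773 , 0.23669039]), np.float64(0.05561852748724816)) hull [(array([0.63961176, 0.0517096 , 0.23371339]), np.float64(0.02222109738813527))]
```

Blue measures (0.6387, 0.0519), within 1 mm of the tan centre and in line with it. Next is the red carton.

```bash
python3 -m jog '[[[0,0,0],7,1],[[0,0,0],7,1],[[0.015,-0.035,0],0.8,1],[[0.015,-0.035,0],0,1],[[0.015,-0.035,0],0,1],[[0.015,-0.035,0],0,1],[[0.015,-0.035,0],0,1],[[0.015,-0.035,0],0,1]]' >/dev/null
python3 -m jog '[[[0.015,-0.035,0],0,1],[[0.015,-0.035,0],0,1],[[0.015,-0.035,0],0,1],[[0.015,-0.035,0],0,1],[[0.015,-0.035,0],0,1],[[0,0,0],0,1],[[0,0,0],0,1]]' >/dev/null
cat > r.py <<'E'
from m import *
for i in range(3): print('red',measure(RED,0,'red_center',[.4895,-.306,-1.6]))
E
python3 r.py; python3 go.py .4895 -.306 -.03
```

```text
red (0.84, np.uint64(5953), array([ 0.4882, -0.3067, -1.6047]), np.float64(0.017), array([248.,  76.]), array([312., 172.]))
red (0.86, np.uint64(6019), array([ 0.4878, -0.3065, -1.6062]), np.float64(0.02), array([246.,  74.]), array([310., 171.]))
red (0.79, np.uint64(5962), array([ 0.488 , -0.3068, -1.6208]), np.float64(0.016), array([245.,  73.]), array([310., 171.]))
pos [ 0.5505 -0.307   0.2138] shift xy [ 0.061  -0.0005 -0.    ] yaw 0.3 F [-0.1 -0.1 -0.6] open 0.998 0.0 j [-0.51  0.35  1.61  0.    1.19 -2.06]
```

```bash
python3 -m jog '[[[0.02,0,0],0.8,1],[[0.022,0,0.02],0,1],[[0.02,0,0.03],0,1],[[0,0,0.036],0,1],[[0,0,0.036],0,1],[[0,0,0.025],0,1],[[0,0,0],0,1],[[0,0,0],0,1]]' >/dev/null
python3 go.py .488 -.3067 -.038
```

```text
pos [ 0.4876 -0.305   0.0661] shift xy [-0.0005 -0.0017 -0.    ] yaw -0.07 F [0.6 0.6 0.5] open 1.003 0.0 j [-0.56  0.44  1.85  0.    0.86 -2.09]
```

```bash
python3 -m jog '[[[0,-0.002,0.02],0,1],[[0,0,0.02],0,1],[[0,0,0.016],0,1],[[0,0,0.008],0,1],[[0,0,0.004],0,1],[[0,0,0],0,1]]' | grep -E 'eef|force'
python3 -m jog '[[[0,0,0],0,-1],[[0,0,0],0,-1],[[0,0,0],0,-1],[[0,0,0],0,-1],[[0,0,0],0,-1],[[0,0,0],0,-1]]' 40
python3 go.py .488 -.3067 -.038
```

```text
eef_pos: [0.4885, -0.3082, -0.0005]
force: [0.5, 0.3, -0.2]
grasp_force: 0.0
clock: 22.68
eef_pos: [0.4887, -0.3084, 0.0002]
tcp_rot: [[-0.999, 0.04, 0.002], [0.04, 0.999, -0.001], [-0.002, -0.001, -1.0]]
force: [0.4, 1.3, 5.8]
opening: 0.692
grasp_force: 43.2
pos [ 4.887e-01 -3.084e-01  2.000e-04] shift xy [ 0.0007  0.0016 -0.    ] yaw -0.14 F [0.4 1.3 5.8] open 0.692 43.2 j [-0.57  0.54  1.87  0.    0.73 -2.1 ]
```

```bash
python3 -m jog '[[[0,0,-0.01],0,-1],[[0,0,-0.03],0,-1],[[0,0,-0.04],0,-1],[[0,0,-0.04],0,-1],[[0,0,-0.03],0,-1],[[0,0,-0.01],0,-1],[[0,0,0],0,-1]]' | grep -E 'eef|force'
python3 -m jog '[[[-0.0136,0.0367,0],0,-1],[[-0.0136,0.0367,0],0,-1],[[-0.0136,0.0367,0],0,-1],[[-0.0136,0.0367,0],0,-1],[[-0.0136,0.0367,0],0,-1],[[-0.0136,0.0367,0],0,-1],[[-0.0136,0.0367,0],0,-1],[[-0.0136,0.0367,0],0,-1]]' >/dev/null
python3 -m jog '[[[-0.0136,0.0367,0],0,-1],[[-0.0136,0.0367,0],0,-1],[[0,0,0],-5.2,-1],[[0,0,0],-5.2,-1],[[0,0,0],-5.2,-1],[[0,0,0],0,-1],[[0,0,0],0,-1],[[0,0,0],0,-1]]' >/dev/null
python3 go.py .6397 .0525 .2315
```

```text
eef_pos: [0.4895, -0.3091, 0.1625]
force: [1.3, 0.2, -1.4]
grasp_force: 44.5
pos [0.6378 0.0529 0.1576] shift xy [-0.0018 -0.0009 -0.    ] yaw -0.16 F [-0.  -0.1 -1.5] open 0.698 44.7 j [ 0.08  0.42  1.64  0.    1.09 -1.72]
```

```bash
python3 -m jog '[[[-0.0015,-0.001,0.02],0,-1],[[0,0,0.016],0,-1],[[0,0,0.008],0,-1],[[0,0,0],0,-1],[[0,0,0],0,-1],[[0,0,0],0,-1]]' | grep -E 'eef|force'
python3 go.py .6397 .0525 .2315
```

```text
eef_pos: [0.6407, 0.0525, 0.1155]
force: [-0.1, 1.3, -2.3]
grasp_force: 44.7
pos [0.6407 0.0525 0.1155] shift xy [ 0.001   0.0002 -0.    ] yaw -0.02 F [-0.1  1.3 -2.3] open 0.691 44.7 j [ 0.08  0.46  1.66  0.    1.01 -1.72]
```

```bash
python3 -m jog '[[[0,0,0.004],0,-1],[[0,0,0.004],0,-1],[[0,0,0.002],0,-1],[[0,0,0],0,-1]]' | grep -E 'eef|force'
python3 -m jog '[[[0,0,0.0015],0,-1],[[0,0,0],0,-1]]' | grep -E 'eef|force'
python3 go.py .6397 .0525 .2315
```

```text
eef_pos: [0.6398, 0.0525, 0.1043]
force: [-0.2, -0.4, -2.3]
grasp_force: 44.7
eef_pos: [0.6403, 0.0526, 0.1034]
force: [0.4, 0.0, -2.0]
grasp_force: 44.7
pos [0.6403 0.0526 0.1034] shift xy [ 0.0006  0.0001 -0.    ] yaw 0.02 F [ 0.4  0.  -2. ] open 0.692 44.7 j [ 0.08  0.48  1.67 -0.    0.99 -1.72]
```

```bash
python3 -m jog '[[[0,0,0.001],0,-1],[[0,0,0],0,-1]]' | grep -E 'eef|force'
python3 -m jog '[[[0,0,0.001],0,-1],[[0,0,0],0,-1]]' | grep -E 'eef|force'
```

```text
eef_pos: [0.6403, 0.0526, 0.1032]
force: [-3.3, -0.1, 5.6]
grasp_force: 45.7
eef_pos: [0.6404, 0.0526, 0.1032]
force: [-6.7, -0.9, 14.1]
grasp_force: 46.6
```

Red is seated on blue. I'll relieve the pressure, release, clear and verify.

```bash
python3 -m jog '[[[0,0,-0.0015],0,-1],[[0,0,0],0,0.5],[[0,0,0],0,0.8],[[0,0,0],0,1],[[0,0,0],0,1],[[0,0,0],0,1]]' | grep -E 'eef|force|open'
python3 -m jog '[[[0,0,-0.015],0,1],[[0,0,-0.03],0,1],[[0,0,-0.04],0,1],[[0,0,-0.04],0,1],[[-0.02,0,-0.03],0,1],[[-0.04,0,0],0,1],[[-0.03,0,0],0,1],[[0,0,0],0,1]]' >/dev/null
python3 -m jog '[[[0,0,0],0,1],[[0,0,0],0,1]]' | grep -E 'clock|eef'
python3 - <<'E'
from m import *
J=[.639,.0525,.232]
print('red',measure(box(.09,.06,.103,.163),0,'red_center',J))
T=eyes.read_camera('top');S=eyes.read_camera('scene')
for n,c in(('scene',S),):
  for t,P in(('red_center',box(.09,.06,.103,.163)),('blue_center',box(.1,.06,.058,.103))):
    r=trace(n,t)
    if r: print(n,t,r[0]['score'],fit([(c,r[0]['region'])],P,J))
for t in('torch','cutters','hex_set'): print(t,[(n,r['uv']) for n in('top','scene') for r in trace(n,t)[:1]])
w=wrist(); im=cv2.resize(S['color'][110:260,200:340],(448,480),interpolation=3)
cv2.imwrite('pics/f.png',np.hstack([im,cv2.resize(w['color'][:300,150:400],(345,480))])[:,:,::-1])
E
```

```text
eef_pos: [0.6401, 0.0526, 0.1025]
force: [-0.8, 0.2, -0.2]
opening: 0.997
grasp_force: 0.0
clock: 27.27
eef_pos: [0.727, 0.0731, 0.2568]
red (0.77, np.uint64(9634), array([0.6394, 0.0518, 0.2317]), np.float64(0.017), array([236.,  24.]), array([318., 148.]))
scene red_center 0.7 (array([0.6431747 , 0.05280711, 0.25483821]), np.float64(0.04390822784810122))
scene blue_center 0.65 (array([0.6404184 , 0.0523743 , 0.17828603]), np.float64(0.35636194463828796))
torch [('top', [348.6, 150.0]), ('scene', [399.4, 237.7])]
cutters [('scene', [246.6, 177.8])]
hex_set [('top', [377.6, 188.9]), ('scene', [387.9, 285.7])]
```

View pics/f.png

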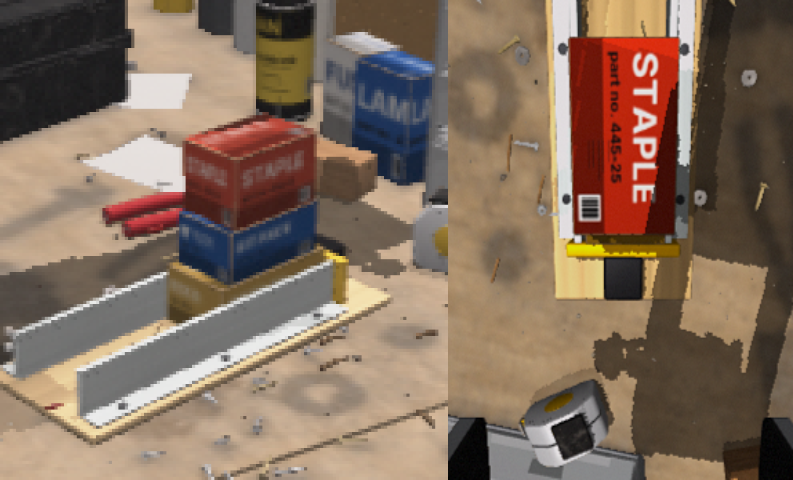

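The final picture shows the three cartons aligned, with red over blue over tan, and tan's end at the yellow stop (right half, about (620,243)). Before handing in, I'll check that tan hasn't shifted since I pushed it home.

```bash
python3 - <<'E'
from h import *
a=cv2.imread('pics/s6.png',0); b=cv2.cvtColor(eyes.read_camera('scene')['color'],cv2.COLOR_RGB2GRAY)
k=lambda i:cv2.resize(i,None,fx=4,fy=4,interpolation=cv2.INTER_CUBIC)
for nm,(x0,x1,y0,y1) in dict(tanface=(249,266,196,212),rail=(222,250,205,235)).items():
    r=cv2.matchTemplate(k(b[y0-4:y1+4,x0-4:x1+4]),k(a[y0:y1,x0:x1]),cv2.TM_CCOEFF_NORMED); _,v,_,l=cv2.minMaxLoc(r); print(nm,round(v,3),(np.array(l)-16)/4)
c=eyes.read_camera('scene'); print(proj(c,[[.58,.038,.03],[.57,.0356,.03]]))
r=trace('scene','plunger'); print([(q['score'],q['uv']) for q in r], sensors.observe()['clock'])
E
```

```text
tanface 0.984 [0. 0.]
rail 0.748 [ 0.   -0.25]
[[259.28818856 206.50776626]
 [256.34924712 207.77614081]]
[(0.23, [389.4, 283.5])] 28.0667
```

The tan face has moved 0 px since it was pushed home, and 10 mm of travel would show as about 3 px. I'm handing the job in.

```bash
python3 -c "from workcell import order; print(order.close_job())"
```

```text
the job is handed in; nothing more can be done
None
```

The job is handed in at about 28 s: tan is home against the stop with no plunger showing, blue and red are stacked in line and centred to about 1 mm, the torch, cutters and hex set were left untouched, and on a failed first push the fingertips grazed tan's top without shifting it (they are about 30 mm shorter than stated).

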